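Raise the roller stand one hole and drop its roller in

TASK

The roller stand on the bench is set too low, its sliding tube left between two holes: take the head by its bare crossbar and draw it up along the leaning leg until the sprung button pops out through the next hole. Then lift the roller from its sloping wooden rack and lower it into the open slots of the head, without dropping it, until both axle ends are fully home, and let go. Leave the other things on the bench where they are.

Things in the scene. Friction and masses are not known exactly. Their poses are not given: they have to be found in the camera images.
- stand: Grey steel A-frame roller stand, bolted to the bench. Origin at bench level, mid footprint; z up. Cross feet, 220 mm long, lie along y at x = -80 and +80 mm. From the +80 foot the leg (tube 28 mm square, 150 long) leans 30 degrees from vertical towards -x; a strut props it from the -80 foot. Three 12.5 mm holes, 45 mm apart, in the leg's upper face (it looks to +x and up).
- post (a joint): How far (m) the inner tube with the head is drawn out of the leg, along (-0.5, 0, 0.866) in the stand's frame. Starts at 0 to 0.020, between the lower and middle holes; at 0.033 the button meets the middle hole, the next one up. Friction (about 7 N) holds the tube where it is left; drawing it up takes 12 to 16 N. With the button out it is locked both ways.
- button (a joint): Sprung round steel button of the inner tube, 10 mm in diameter, moving square to the leg's upper face: near 0 while it is hidden under the wall of the leg, 0.0075 when it has popped out through a hole (it then stands 4 mm proud).
- crossbar (a point): Middle of the head's crossbar: bare steel, 20 x 20 mm section, 156 mm long along the stand's y, on top of the inner tube (also 20 mm square). It leans with the leg: the faces to grip look to (0.866, 0, 0.5) and (-0.866, 0, -0.5) in the stand's frame. At the start 26 to 46 mm of bare inner tube show below it; the space above is free. Site axes are the stand's.
- dropout_left (a point): Resting place of the axle's centre line in the slot at the head's +y end, mid plate; 45 mm straight above the crossbar's middle line. Plates 5 mm thick, inner faces 156 mm apart. Slot open straight up: 12.5 mm wide, flat bottom 5 mm below this point, flared from 10 mm above it to 27 mm wide at the mouth, top 22 mm above it. Site axes are the stand's.
- dropout_right (a point): The same in the slot at the -y end of the head, 161 mm from dropout_left.
- rack: Wooden rack screwed to the bench: a plywood board (190 x 84 mm) sloping 30 degrees, rising towards the rack's +x, with four blocks on it that carry the roller near its ends and a stop board under its low end. Origin at bench level straight under the roller's middle. Over 82 mm of the roller's middle there are no blocks: there the board lies 31 mm under the roller's axis.
- roller: Aluminium roller, 40 mm in diameter and 150 mm long, with a 10 mm steel axle that stands out 14 mm at each end (178 mm over all); 0.3 to 0.6 kg. Origin in its middle; x along the axle. In the rack its axle slopes at 30 degrees, rising along the rack's +x, its middle 90 mm above the bench.
- axle_end_a (a point): Point on the axle's centre line 80.5 mm from the roller's middle, at its +x end (the high end in the rack).
- axle_end_b (a point): The same at its -x end (the low end in the rack).
- glue: White glue bottle, 60 mm in diameter, 170 mm tall, upright; origin at its base. A bystander.
- mallet: Wooden mallet lying flat: head 55 x 110 x 60 mm, handle 200 mm long towards its -x; origin under the joint of handle and head. A bystander.
- square: Try square lying flat: wooden stock 110 mm along its y, steel blade 150 mm towards +x; origin under the stock. A bystander.
- offcut: Board offcut lying flat, 70 x 200 x 22 mm; origin under its middle. A bystander.
There are look-alikes about, which are no part of the job. What is shaped like the roller but green or pink is not meant.

How it is judged:
On the way, in this order (a step that is already met when the one before it is completed fails the run):
1. the head is drawn up and the button is out through the middle hole (value of joint post between 0.0295 and 0.0365 m and value of joint button above 0.006 m), for 0.2 s.
2. the roller is lifted out of its rack (height (world z) of roller above 0.16 m), for 0.1 s.
At the end, for the whole second after the job is handed in: The button stands out through the middle hole (post at 33 mm within 3.5 mm, button out by more than 6 mm), both axle ends lie on the bottom of their slots (within 2.5 mm in height and 6 mm in all of the dropout points, either way round), and the roller is at rest and let go (all of step 1 and ((distance between axle_end_a and dropout_left below 0.006 m and distance between axle_end_b and dropout_right below 0.006 m and z of axle_end_a in the frame of dropout_left below 0.0025 m and z of axle_end_b in the frame of dropout_right below 0.0025 m) or (distance between axle_end_b and dropout_left below 0.006 m and distance between axle_end_a and dropout_right below 0.006 m and z of axle_end_b in the frame of dropout_left below 0.0025 m and z of axle_end_a in the frame of dropout_right below 0.0025 m)) and linear speed of roller below 0.02 m/s); the robot touches nothing.
It fails at once if the roller is dropped (moves faster than 0.45 m/s out of the fingers, a fall of about 10 mm) (contact force between the fingers and roller below 0.1 N and linear speed of roller above 0.45 m/s).
It fails at once if a bystander is moved by more than 25 mm (distance of any of glue, mallet, square, offcut from where it was at the start of the episode above 0.025 m).
It also fails if it takes over 64 s, if anything falls off the work surface, if the arm or the gripper's body presses on something with over 40 N, if the wrist force passes 120 N, or if a joint passes its speed limit or range.

ROBOT

A 6-joint arm with a two-finger parallel gripper is mounted at the origin on the work surface. World frame = base frame: x ahead of the robot, y to its left, z up, the work surface at z = 0. Lengths are in m, angles in rad, forces in N, time in s.
With the tool pointing down it reaches from about 0.25 to 0.775 m from the base axis. Payload 4 kg.
Tool frame: the origin (TCP) lies between the finger pads; the fingertips stand 14 mm ahead of it and the grasp point (between the pads) lies 5 mm behind it (robot.nose_length is the distance from the TCP to the fingertips, in m); z points along the fingers, y is the direction in which the jaws open and shut (so a half turn about z gives the same grasp; the last joint's range is limited). The gripper opens to 94 mm and grips with 3 to 60 N. Pads are 16 mm wide; open, the fingers measure 119 mm over their backs; the gripper's body (75 mm by 177 mm) begins 78 mm behind the grasp point.
Start: joints at [1.149, 0.087, 1.371, -0, 1.684, -0.103], TCP at [0.172, 0.522, 0.22] pointing down, gripper open.
Joint ranges: [-3.1, 3.1], [-0.76, 2.03], [0.27, 2.55], [-1.08, 4.22], [0.17, 2.65], [-2.57, 2.57]. Speed limits (rad/s): [2.79, 2.79, 3.14, 3.14, 3.14, 3.14].

INTERFACE

Orientations are given as [roll, pitch, yaw] about the fixed x, y, z axes, in that order (R = Rz(yaw) Ry(pitch) Rx(roll)).
In Python, from bench import robot, eyes, finder gives the robot as it stands.
- The arm moves only by the tool play_rows, never from a script. Its argument "rows" is a list of rows, each an object with "linear": the shift along the tool's x, y, z in cm, a list of three; "spin": the turn about the tool's z in degrees. A call has 1 to 12 rows; each row shifts and turns the commanded pose from where the row before left it, along the tool's axes as they then stand; what a row does not reach is not made up. A row lasts 1/12 s, in which the tool goes at most 41.7 mm and 7.16 degrees, less where a joint would pass 70% of its speed; a pose out of reach is approached as far as the arm can. A call with a gripper value outside its range is refused whole. "claw" is the finger opening in cm, from 0 to 9.4, set as the call begins (left out, the last holds). The fingers move at their own pace and stop on an object; the grip force is fixed at half the most. Time passes only in rows, so rows that do not move let the fingers close. It gives the time, the measured TCP pose, the force and the opening at its end, in the units of the state.
- robot.get_obs(): the state, without advancing time (a new reading comes with each control period).
- eyes.snapshot(name): name is "scene" or "top" or "wrist"; returns a dict with "frame" (480x640x3 uint8, red, green, blue), "fx", "fy", "cx", "cy" (pixels), "rvec" (rotation vector, rad) and "tvec" (3), from world to camera coordinates, as OpenCV has them; the wrist camera has in their place "mount" (4x4, takes a point from camera to tool coordinates, whose origin is the TCP and whose axes are the flange's). Camera axes: x right, y down, z forward; pixel columns grow to the right and rows downward; lengths in m; the calibration is good to about 2 mm. The wrist camera is an equidistant fisheye: a pixel r from the principal point sees the ray r / f radians off the axis. A picture is of the moment at which its call begins: read the wrist's pose just before it. There is no depth.
- robot.close_job(): hands the job in, once; it reports no verdict.
Trained networks look in a picture, given as the dict that the camera call returned (one of the last four; its "shot" number tells which), for a name from the list of things; names that differ only in an ending like _2 or _b are one class to them, and where a whole thing is asked for, a point or a joint stands for the part that bears it (a point fixed in the world has none). Each returns a list of dicts, best first, with "conf" (0 to 1); they miss things now and then, are a little off and sometimes report something else, mostly with a low value. They report only what shows in the picture. A call takes as long as a camera call. They do not tell look-alikes from the thing itself.
- finder.silhouettes(picture, name): "pixels" (480x640 bool, what is visible of it) and "box" ([centre column, centre row, width, height] in pixels, round what is visible of it).
The state is a dict: "time": time; "joint_positions": joint angles; "qvel": joint speeds; "joint_torque": joint torques, N m; "tool_pos": TCP position; "ee_rot": TCP orientation; "wrist_force": force on the tool from outside, world axes, zero at the start; "wrist_torque": the same for the moment, N m; "width": finger opening in m.
Only numpy, scipy, OpenCV 4.12 (cv2) and the standard library are available. Lean on these libraries where they do the work, as an engineer would, in place of code of your own. Each camera call takes 0.05 s, during which the arm holds its last target. There are 200 camera calls.

## Working session

There is one attempt and no reset: what is moved stays moved. The work goes in short steps, Python scripts to look and compute and a tool call to move; the robot and the scene stay as the last step left them, time stands still between calls to the robot, and variables do not carry over. Pictures are saved under pics/ and viewed, about 8 in all and at most 12, crops included, and the job is handed in when it is done.

Besides the shell and the picture viewer there is one more tool, called after "Request:" by a JSON object that holds its "api" and its "payload", one argument or row to a line. play_rows: Moves the arm, as the interface text tells. Its arguments: {"type":"object","properties":{"rows":{"type":"array"},"claw":{"type":"number"}},"required":["rows"]}

```bash
mkdir -p pics; ls; python3 - <<'E'
from bench import robot, eyes, finder
import cv2,numpy as np
o=robot.get_obs();print(o)
for n in ["scene","top"]:
    p=eyes.snapshot(n);print(n,p['fx'],p['fy'],p['cx'],p['cy'],p['rvec'],p['tvec'],p['shot'])
    cv2.imwrite(f"pics/{n}0.png",p['frame'][:,:,::-1]); np.save(f"pics/{n}0.npy",p,allow_pickle=True)
    for k in ["stand","crossbar","roller","rack","button","glue","mallet","square","offcut"]:
        for d in finder.silhouettes(p,k)[:4]: print(k,round(d['conf'],2),np.round(d['box']))
E
```

```text
pics
{'time': 0.0, 'joint_positions': array([ 1.14891013e+00,  8.79440868e-02,  1.37223969e+00, -5.86131199e-05,
        1.68359231e+00, -1.03119439e-01]), 'qvel': array([ 6.17077908e-04, -7.68588608e-04,  6.67388708e-04, -5.51809958e-05,
        2.50261737e-04, -4.38839904e-04]), 'joint_torque': array([ 1.02830713e-04, -3.40183282e+01, -3.02424502e+01,  7.19020609e-02,
        3.27360677e-02, -1.60730865e-04]), 'tool_pos': array([0.17218819, 0.5218076 , 0.2183175 ]), 'ee_rot': array([-3.13941482e+00, -1.66809979e-04,  2.82281918e+00]), 'wrist_force': array([0.79780096, 0.05774079, 0.33352239]), 'wrist_torque': array([ 0.0135353 ,  0.03547599, -0.00886723]), 'width': 0.09397878264943778}
scene 569.6150475854033 569.6150475854033 308.67620551521185 240.8257443173667 [ 2.26453786  0.77077179 -0.29036115] [-0.46110712 -0.12809677  1.58331666] 1
stand 0.69 [235. 336. 139. 173.]
roller 0.92 [449. 231.  24.  52.]
roller 0.85 [283. 196.  30.  47.]
roller 0.83 [324. 215.  40.  23.]
roller 0.58 [223. 255.  67.  17.]
rack 0.56 [319. 239.  64.  52.]
button 0.56 [217. 294.  86.  84.]
glue 0.68 [150. 425.  44.  65.]
mallet 0.8 [387. 184.  82.  51.]
square 0.56 [444. 292.  79.  37.]
square 0.42 [234. 338. 144. 176.]
offcut 0.78 [358. 375.  76.  90.]
top 579.6084350702303 579.6084350702303 317.74337631179156 241.45561346962936 [ 2.14931649 -2.19126068  0.08714117] [0.03072928 0.56090539 1.37424954] 2
stand 0.65 [429. 241. 112.  78.]
crossbar 0.63 [440. 243.  88.  29.]
crossbar 0.23 [250. 270.  63.  18.]
roller 0.89 [237. 343.  73.  38.]
roller 0.8 [168. 171.  68.  36.]
roller 0.78 [345. 332.  54.  54.]
roller 0.72 [251. 270.  61.  18.]
rack 0.91 [261. 271.  71.  38.]
button 0.43 [524. 235.  46.  34.]
glue 0.75 [525. 236.  48.  30.]
mallet 0.97 [139. 277.  57. 110.]
mallet 0.36 [442. 241.  91.  28.]
square 0.7 [254. 139.  57.  70.]
offcut 0.67 [369. 148.  88.  34.]
```

View pics/scene0.png

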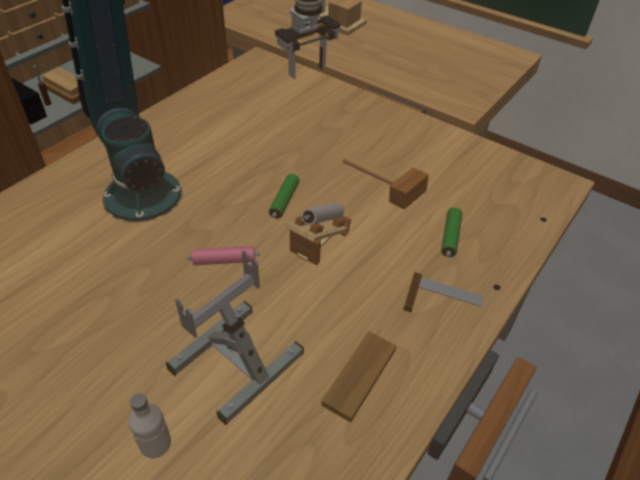

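View pics/top0.png

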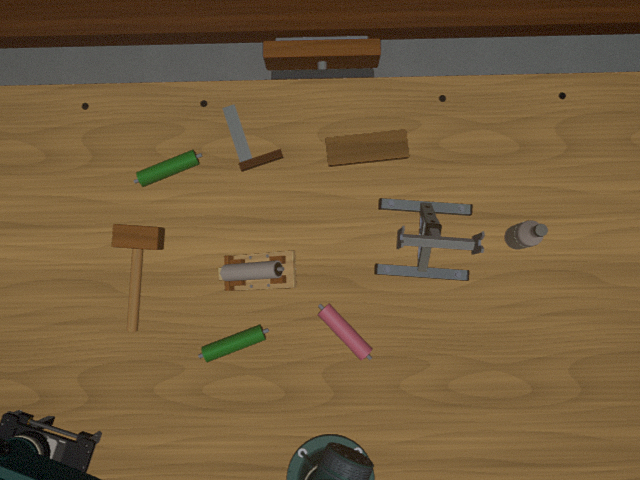

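The scene shows the stand with its open head at about (235,320) and the grey roller on its rack at (322,214). In the top view the stand is at (425,240) and the roller at (250,271). The green and pink rollers are decoys. I'll zoom in for exact feature pixels.

```bash
python3 - <<'E'
import cv2,numpy as np
def crop(n,x,y,w,h,s):
    im=cv2.imread(f'pics/{n}0.png')[y:y+h,x:x+w]; im=cv2.resize(im,None,fx=s,fy=s,interpolation=cv2.INTER_CUBIC)
    im=cv2.convertScaleAbs(im,alpha=1.5,beta=10)
    for i in range(0,w,10):
        if (x+i)%20==0: cv2.putText(im,str(x+i),(i*s,10),0,.35,(0,255,255),1); cv2.line(im,(i*s,12),(i*s,18),(0,255,255),1)
    for j in range(0,h,10):
        if (y+j)%20==0: cv2.putText(im,str(y+j),(0,j*s+4),0,.35,(0,255,255),1); cv2.line(im,(24,j*s),(30,j*s),(0,255,255),1)
    return im
a=crop('scene',160,240,160,180,2); 
A=np.zeros((600,800,3),np.uint8)
def put(im,x,y): A[y:y+im.shape[0],x:x+im.shape[1]]=im[:600-y,:800-x]
put(crop('scene',160,240,150,110,3),0,0)      # 450x330
put(crop('scene',280,190,80,80,4),460,0)      # 320x320
put(crop('top',370,190,130,90,3),0,335)     # 390x270
put(crop('top',210,240,100,64,4),400,335)     # 
cv2.imwrite('pics/z.png',A)
E
```

```text
(no output)
```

View pics/z.png

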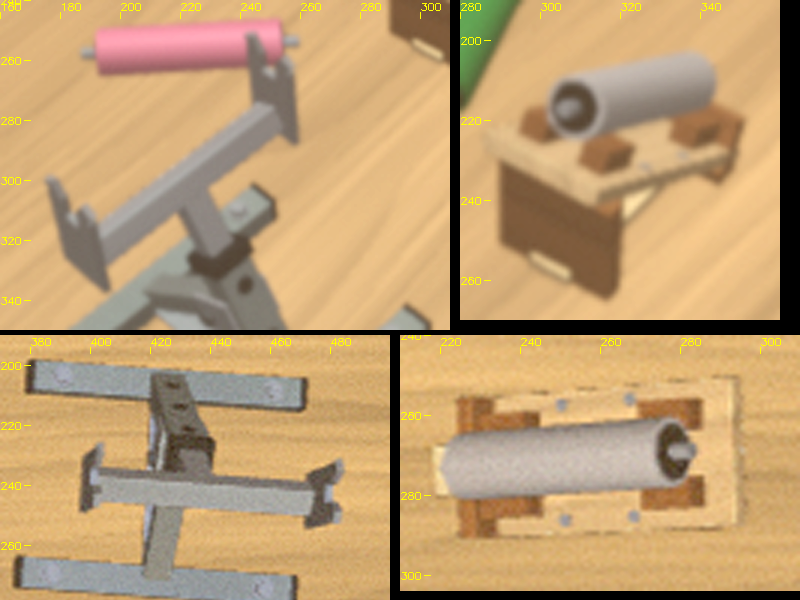

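The crops show the roller's high end facing the stand side (scene (308.5,217), top (278,268.5)). The crossbar runs from scene (195,323) to (252,280) and top (403,240) to (474,245). Next I fit poses.

```bash
cat > h.py <<'E'
import numpy as np,cv2
from scipy.spatial.transform import Rotation as Ro
from scipy.optimize import least_squares
C={n:np.load(f'pics/{n}0.npy',allow_pickle=True).item() for n in('scene','top')}
def proj(n,P):
    c=C[n];K=np.array([[c['fx'],0,c['cx']],[0,c['fy'],c['cy']],[0,0,1]])
    return cv2.projectPoints(np.atleast_2d(P).astype(float),np.array(c['rvec']),np.array(c['tvec']),K,None)[0][:,0]
E
python3 - <<'E'
from h import *
# roller: centre, yaw
def ends(p):
    d=np.array([np.cos(np.pi/6)*np.cos(p[2]),np.cos(np.pi/6)*np.sin(p[2]),.5]);c=np.array([p[0],p[1],.09]);return np.array([c+.075*d,c-.075*d])
m={'scene':np.array([[308.5,216.8],[340.7,209.5]]),'top':np.array([[278,268.5],[222.5,273]])}
f=lambda p:np.concatenate([(proj(n,ends(p))-m[n]).ravel() for n in m])
r=least_squares(f,[.5,.1,-1.57]);print('roller',r.x,np.degrees(r.x[2]),r.fun.round(1))
# crossbar
mc={'scene':np.array([[251.7,280],[194.7,322.7]]),'top':np.array([[403.3,240.3],[474.3,244.7]])}
def cb(p):
    d=np.array([-np.sin(p[3]),np.cos(p[3]),0])*.078;return np.array([p[:3]+d,p[:3]-d])
f=lambda p:np.concatenate([(proj(n,cb(p))-mc[n]).ravel() for n in mc])
r=least_squares(f,[.5,-.2,.2,0]);print('bar',r.x,np.degrees(r.x[3]),r.fun.round(1))
mf=np.array([[380,204],[471.7,209.7],[376,269.3],[468.3,274.3]])
def ft(p):
    R=Ro.from_euler('z',p[2]).as_matrix();return np.array([[.08,.11,0],[.08,-.11,0],[-.08,.11,0],[-.08,-.11,0]])@R.T+[p[0],p[1],.015]
r=least_squares(lambda p:(proj('top',ft(p))-mf).ravel(),[.5,-.2,0]);print('stand',r.x,np.degrees(r.x[2]),r.fun.round(1))
E
```

```text
roller [ 0.49302965  0.17651017 -1.56347823] -89.58070392388507 [ 0.8 -1.6 -2.  -0.5 -1.3 -0.   1.9 -1.7]
bar [ 0.54340009 -0.23412028  0.18761391 -0.08148852] -4.668948090963201 [-0.7 -2.1 -4.5  2.6 -3.6 -1.9 -1.3 -1.8]
stand [ 0.56283578 -0.23807546 -0.08314304] -4.763745383727187 [ 0.5 -0.2 -1.  -0.3  0.9 -0.2 -0.3  0.7]
```

Request:
{"api": "play_rows", "payload": {
  "rows": [
    {"linear":[0,0,-0.7],"spin":6.95},
    {"linear":[0,0,-0.7],"spin":6.95},
    {"linear":[0,0,-0.7],"spin":6.95},
    {"linear":[0,0,-0.7],"spin":6.95},
    {"linear":[0,0,-0.7],"spin":6.95},
    {"linear":[0,0,-0.7],"spin":6.95},
    {"linear":[0,0,-0.7],"spin":6.95},
    {"linear":[0,0,-0.7],"spin":6.95},
    {"linear":[0,0,-0.7],"spin":6.95},
    {"linear":[0,0,-0.7],"spin":6.95},
    {"linear":[0,0,-0.7],"spin":6.95},
    {"linear":[0,0,-0.3],"spin":0}
  ]
}}

```text
time: 2.0
tool_pos: [0.1725, 0.5226, 0.3007]
ee_rot: [3.141, -0.002, 1.487]
wrist_force: [0.5, 0.7, 0.2]
width: 0.0939
```

Request:
{"api": "play_rows", "payload": {
  "rows": [
    {"linear":[-2.89,1.8,0],"spin":0},
    {"linear":[-2.89,1.8,0],"spin":0},
    {"linear":[-2.89,1.8,0],"spin":0},
    {"linear":[-2.89,1.8,0],"spin":0},
    {"linear":[-2.89,1.8,0],"spin":0},
    {"linear":[-2.89,1.8,0],"spin":0},
    {"linear":[-2.89,1.8,0],"spin":0},
    {"linear":[-2.89,1.8,0],"spin":0},
    {"linear":[-2.89,1.8,0],"spin":0},
    {"linear":[-2.89,1.8,0],"spin":0},
    {"linear":[-2.89,1.8,0],"spin":0},
    {"linear":[-2.89,1.8,0],"spin":0}
  ]
}}

```text
time: 3.0
tool_pos: [0.3594, 0.1573, 0.2995]
ee_rot: [3.141, -0.0, 1.492]
wrist_force: [0.4, 0.5, 0.2]
width: 0.0939
```

Request:
{"api": "play_rows", "payload": {
  "rows": [
    {"linear":[-2.89,1.8,0],"spin":0},
    {"linear":[-2.89,1.8,0],"spin":0},
    {"linear":[-2.89,1.8,0],"spin":0},
    {"linear":[-2.89,1.8,0],"spin":0},
    {"linear":[-2.89,1.8,0],"spin":0},
    {"linear":[-2.89,1.8,0],"spin":0},
    {"linear":[-2.89,1.8,0],"spin":0},
    {"linear":[-2.89,1.8,0],"spin":0},
    {"linear":[-2.89,1.8,0],"spin":0},
    {"linear":[-2.89,1.8,0],"spin":0},
    {"linear":[-2.89,1.8,0],"spin":0},
    {"linear":[0,0,0],"spin":0}
  ]
}}

```text
time: 4.0
tool_pos: [0.5316, -0.1792, 0.2967]
ee_rot: [-3.139, 0.001, 1.486]
wrist_force: [-1.0, 0.5, -0.9]
width: 0.0938
```

```bash
python3 - <<'E'
from bench import robot, eyes, finder
import cv2,numpy as np
o=robot.get_obs();p=eyes.snapshot('wrist');p['obs']=o
print(o['time'],o['tool_pos'],o['ee_rot'],{k:v for k,v in p.items() if k not in('frame','obs')})
np.save('pics/w1.npy',p,allow_pickle=True);im=p['frame'][:,:,::-1].copy()
cv2.imwrite('pics/w1.png',im)
E
```

```text
4.0 [ 0.5316142  -0.1791824   0.29666613] [-3.13882832e+00  1.08032925e-03  1.48632920e+00] {'fx': 371.64829954431775, 'fy': 371.64829954431775, 'cx': 318.05521139422984, 'cy': 240.06301937472173, 'mount': array([[ 4.66186425e-04, -9.71420487e-01, -2.37364739e-01,
         6.91355231e-02],
       [ 9.99999842e-01,  5.27607145e-04, -1.95235565e-04,
         1.68695583e-04],
       [ 3.14891160e-04, -2.37364610e-01,  9.71420580e-01,
        -1.64465269e-01],
       [ 0.00000000e+00,  0.00000000e+00,  0.00000000e+00,
         1.00000000e+00]]), 'shot': 3}
```

View pics/w1.png

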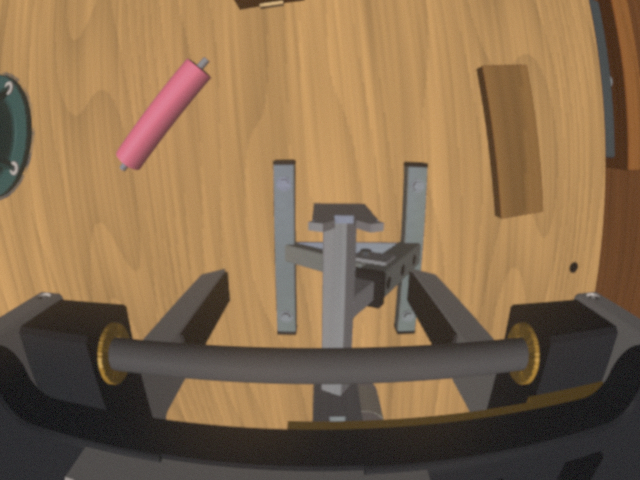

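The wrist view shows the bar upright at columns about 323–356, from row 216 down, with the feet at columns 285 and 412. I'll zoom in to pick the edges.

```bash
python3 - <<'E'
import cv2
im=cv2.imread('pics/w1.png')[190:340,265:435];s=4
im=cv2.resize(im,None,fx=s,fy=s,interpolation=cv2.INTER_CUBIC);im=cv2.convertScaleAbs(im,alpha=1.6,beta=10)
for c in range(270,435,10): cv2.line(im,((c-265)*s,0),((c-265)*s,6),(0,255,255),1);cv2.putText(im,str(c),((c-265)*s-8,16),0,.33,(0,255,255),1)
for c in range(200,340,10): cv2.line(im,(0,(c-190)*s),(6,(c-190)*s),(0,255,255),1);cv2.putText(im,str(c),(8,(c-190)*s+4),0,.33,(0,255,255),1)
cv2.imwrite('pics/w1z.png',im)
E
```

```text
(no output)
```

View pics/w1z.png

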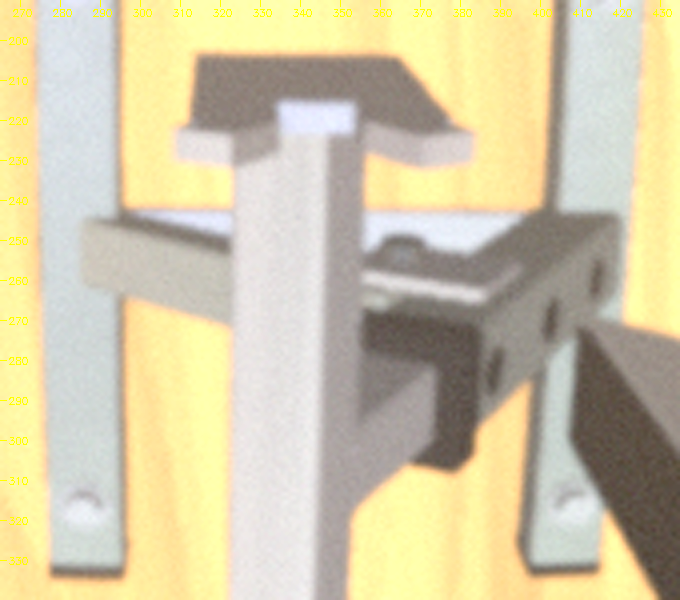

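```bash
cat >> h.py <<'E'
def wproj(p,P):
    o=p['obs'];T=np.eye(4);T[:3,:3]=Ro.from_euler('xyz',o['ee_rot']).as_matrix();T[:3,3]=o['tool_pos']
    M=np.linalg.inv(T@p['mount']);q=np.atleast_2d(P)@M[:3,:3].T+M[:3,3]
    r=np.hypot(q[:,0],q[:,1]);th=np.arctan2(r,q[:,2]);k=p['fx']*th/np.maximum(r,1e-9)
    return np.c_[p['cx']+k*q[:,0],p['cy']+k*q[:,1]]
E
cat > fit.py <<'E'
from h import *
p=np.load('pics/w1.npy',allow_pickle=True).item()
mf=np.array([[278,331.7],[295.7,331],[397.7,332],[414.5,331.5]])
ms=np.array([[334,224],[353,223.5],[334,215],[353,215]])
edges=[((-.01366,.00366),[(323,230),(322,330)]),((.00366,.01366),[(347,230),(343,330)]),((.01366,-.00366),[(355.5,230),(352,320)])]
mft=np.array([[380,204],[471.7,209.7],[376,269.3],[468.3,274.3]])
def W(v,L): return np.asarray(L)@Ro.from_euler('z',v[2]).as_matrix().T+[v[0],v[1],0]
def f(v):
    bx,bz,h,w=v[3:7];e=[]
    fe=[[-.08-w,-.11,h],[-.08+w,-.11,h],[.08-w,-.11,h],[.08+w,-.11,h]]
    e.append((wproj(p,W(v,fe))-mf).ravel())
    sl=[[bx+a,b,bz+.04] for b in(.078,.083) for a in(-.00625,.00625)]
    e.append((wproj(p,W(v,sl))-ms).ravel())
    i=7
    for (cx,cz),pts in edges:
        for q in pts:
            e.append((wproj(p,W(v,[[bx+cx,v[i],bz+cz]]))-[q]).ravel()); i+=1
    e.append(.5*(proj('top',W(v,[[.08,.11,h],[.08,-.11,h],[-.08,.11,h],[-.08,-.11,h]]))-mft).ravel())
    return np.concatenate(e)
r=least_squares(f,[.563,-.238,-.083,-.019,.187,.015,.01]+[.07,.02]*3)
v=r.x;print(v[:7].round(4),np.degrees(v[2]));print(r.fun.round(1))
print('bar world',W(v,[[v[3],0,v[4]]]),'grip pt +30mm',W(v,[[v[3],.03,v[4]]]))
E
python3 fit.py
```

```text
[ 0.5655 -0.2389 -0.0911 -0.0225  0.1782  0.0184  0.0119] -5.2201409163840085
[ 0.4  0.1  0.4  1.2 -0.8 -0.3 -0.8 -0.3  0.1 -1.2 -0.2 -0.5  0.3  0.5
  0.   0.7 -0.6 -0.  -0.7 -0.  -1.2 -0.  -0.2 -0.   1.3  0.   1.3  0.1
  0.6 -0.9 -0.1 -0.6  0.5 -0.9  0.  -0.1]
bar world [[ 0.54313192 -0.23689444  0.1781616 ]] grip pt +30mm [[ 0.5458614  -0.20701886  0.1781616 ]]
```

The fit holds to about 1 px: bar centre (0.543, -0.237, 0.178), stand yaw -5.2°. The tool can only point straight down, so I'll pinch the tilted bar about 28 mm off the tube.

Request:
{"api": "play_rows", "payload": {
  "rows": [
    {"linear":[-1.42,0.83,0],"spin":0.4},
    {"linear":[-1.42,0.84,0],"spin":0},
    {"linear":[0,0,2],"spin":0},
    {"linear":[0,0,2],"spin":0},
    {"linear":[0,0,2],"spin":0},
    {"linear":[0,0,2],"spin":0},
    {"linear":[0,0,1.5],"spin":0},
    {"linear":[0,0,0.9],"spin":0},
    {"linear":[0,0,0],"spin":0}
  ]
}}

```text
time: 4.8
tool_pos: [0.5432, -0.2024, 0.1931]
ee_rot: [-3.137, -0.002, 1.484]
wrist_force: [-0.4, 0.4, -0.1]
width: 0.0941
```

Request:
{"api": "play_rows", "payload": {
  "rows": [
    {"linear":[-0.5,0.25,0.7],"spin":0.3},
    {"linear":[0,0,0.7],"spin":0},
    {"linear":[0,0,0.6],"spin":0},
    {"linear":[0,0,0],"spin":0},
    {"linear":[0,0,0],"spin":0}
  ]
}}

```text
time: 5.22
tool_pos: [0.5465, -0.2091, 0.1752]
ee_rot: [-3.141, -0.0, 1.476]
wrist_force: [0.6, -0.6, -0.1]
width: 0.0944
```

```bash
python3 - <<'E'
from bench import robot
o=robot.get_obs();print(o['tool_pos'],o['ee_rot'],o['wrist_force'],o['joint_torque'])
E
```

```text
[ 0.54650521 -0.20906836  0.17519775] [-3.14112194e+00 -3.97286167e-04  1.47637629e+00] [ 0.62775101 -0.55241021 -0.06078648] [-9.57501295e-03 -3.72425365e+01 -2.96597242e+01  6.29919791e-02
  3.65498266e-02 -1.45469065e-03]
```

Well placed. Closing.

Request:
{"api": "play_rows", "payload": {
  "claw": 1.5,
  "rows": [
    {"linear":[0,0,0.1],"spin":0},
    {"linear":[0,0,0],"spin":0},
    {"linear":[0,0,0],"spin":0},
    {"linear":[0,0,0],"spin":0},
    {"linear":[0,0,0],"spin":0},
    {"linear":[0,0,0],"spin":0},
    {"linear":[0,0,0],"spin":0},
    {"linear":[0,0,0],"spin":0},
    {"linear":[0,0,0],"spin":0},
    {"linear":[0,0,0],"spin":0}
  ]
}}

```text
time: 6.05
tool_pos: [0.5466, -0.2091, 0.1745]
ee_rot: [3.142, -0.0, 1.476]
wrist_force: [0.4, -0.1, -0.4]
width: 0.0309
```

Request:
{"api": "play_rows", "payload": {
  "rows": [
    {"linear":[0,0,0],"spin":0},
    {"linear":[0,0,0],"spin":0},
    {"linear":[0,-0.05,-0.087],"spin":0},
    {"linear":[0,-0.05,-0.087],"spin":0},
    {"linear":[0,-0.05,-0.087],"spin":0},
    {"linear":[0,-0.05,-0.087],"spin":0},
    {"linear":[0,-0.05,-0.087],"spin":0},
    {"linear":[0,-0.05,-0.087],"spin":0}
  ]
}}

```text
time: 6.72
tool_pos: [0.543, -0.2087, 0.1776]
ee_rot: [-3.138, -0.001, 1.476]
wrist_force: [0.8, -2.4, -14.3]
width: 0.0253
```

Request:
{"api": "play_rows", "payload": {
  "rows": [
    {"linear":[0,-0.05,-0.087],"spin":0},
    {"linear":[0,-0.05,-0.087],"spin":0},
    {"linear":[0,-0.05,-0.087],"spin":0},
    {"linear":[0,-0.05,-0.087],"spin":0},
    {"linear":[0,-0.05,-0.087],"spin":0},
    {"linear":[0,-0.05,-0.087],"spin":0}
  ]
}}

```text
time: 7.22
tool_pos: [0.5393, -0.2084, 0.1841]
ee_rot: [-3.138, -0.001, 1.476]
wrist_force: [-4.6, -1.8, -16.2]
width: 0.0253
```

```bash
python3 - <<'E'
from bench import robot, eyes
import cv2,numpy as np
o=robot.get_obs();p=eyes.snapshot('wrist');p['obs']=o
print(o['tool_pos'],o['ee_rot'],o['wrist_force'],o['width'])
np.save('pics/w2.npy',p,allow_pickle=True)
im=p['frame'][100:350,230:430,::-1]
cv2.imwrite('pics/w2.png',cv2.convertScaleAbs(cv2.resize(im,None,fx=2.4,fy=2.4,interpolation=cv2.INTER_CUBIC),alpha=1.6,beta=10))
E
```

```text
[ 0.53930973 -0.20836736  0.18407222] [-3.13807491e+00 -5.79957786e-04  1.47602093e+00] [ -4.56665822  -1.78202371 -16.23069934] 0.02526875927128695
```

View pics/w2.png

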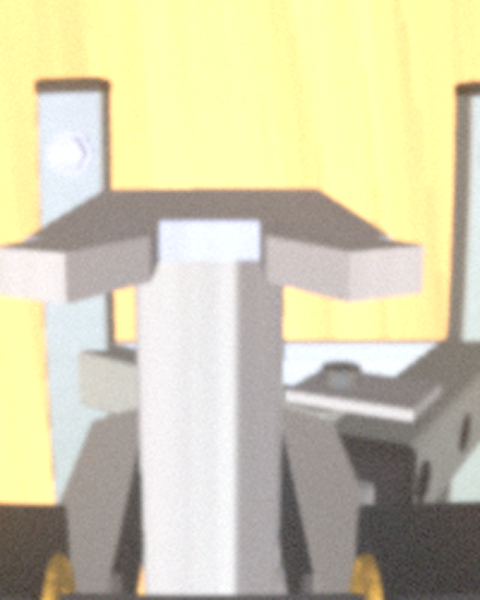

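The bar is gripped in mid-frame by both fingers, and the force fits the friction of drawing up. I carry on slowly and watch for the force to rise.

Request:
{"api": "play_rows", "payload": {
  "rows": [
    {"linear":[0,-0.05,-0.087],"spin":0},
    {"linear":[0,-0.05,-0.087],"spin":0},
    {"linear":[0,-0.05,-0.087],"spin":0},
    {"linear":[0,-0.05,-0.087],"spin":0}
  ]
}}

```text
time: 7.6
tool_pos: [0.5368, -0.2081, 0.1885]
ee_rot: [-3.137, -0.0, 1.476]
wrist_force: [-8.5, -1.2, -12.8]
width: 0.0255
```

Request:
{"api": "play_rows", "payload": {
  "rows": [
    {"linear":[0,-0.05,-0.087],"spin":0},
    {"linear":[0,-0.05,-0.087],"spin":0},
    {"linear":[0,-0.05,-0.087],"spin":0},
    {"linear":[0,-0.05,-0.087],"spin":0}
  ]
}}

```text
time: 7.93
tool_pos: [0.5351, -0.208, 0.1915]
ee_rot: [-3.138, -0.0, 1.476]
wrist_force: [-6.1, -1.7, -16.8]
width: 0.0252
```

Request:
{"api": "play_rows", "payload": {
  "rows": [
    {"linear":[0,-0.05,-0.087],"spin":0},
    {"linear":[0,-0.05,-0.087],"spin":0},
    {"linear":[0,-0.05,-0.087],"spin":0}
  ]
}}

```text
time: 8.18
tool_pos: [0.5345, -0.2079, 0.1924]
ee_rot: [-3.139, -0.001, 1.476]
wrist_force: [-0.0, -3.0, -26.9]
width: 0.0251
```

Request:
{"api": "play_rows", "payload": {
  "rows": [
    {"linear":[0,-0.05,-0.087],"spin":0},
    {"linear":[0,-0.05,-0.087],"spin":0},
    {"linear":[0,0,0],"spin":0}
  ]
}}

```text
time: 8.43
tool_pos: [0.5344, -0.2079, 0.1928]
ee_rot: [-3.14, -0.001, 1.476]
wrist_force: [2.2, -3.7, -28.6]
width: 0.0254
```

```bash
python3 - <<'E'
from bench import robot, eyes
import cv2,numpy as np
o=robot.get_obs()
print(o['tool_pos'],o['wrist_force'],o['width'])
ims=[]
for n,(x,y,w,h) in {'scene':(190,290,90,100),'top':(395,190,90,100)}.items():
    im=eyes.snapshot(n)['frame'][y:y+h,x:x+w,::-1];ims.append(cv2.resize(im,None,fx=4.4,fy=4.4,interpolation=cv2.INTER_CUBIC))
cv2.imwrite('pics/b1.png',cv2.convertScaleAbs(np.hstack(ims),alpha=1.6,beta=10))
E
```

```text
[ 0.53437129 -0.20790174  0.19275206] [  2.1967237   -3.65480203 -28.59220766] 0.02537873523804218
```

View pics/b1.png

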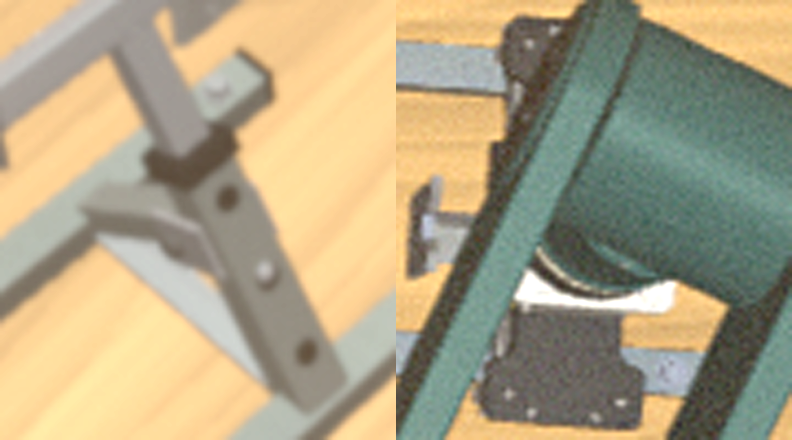

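The left crop shows the bright button standing out of the middle hole at (265,270). The button is locked, and pulling at 28 N no longer moves it. I release, rise and re-measure the head.

Request:
{"api": "play_rows", "payload": {
  "claw": 9.4,
  "rows": [
    {"linear":[0,0.15,0.3],"spin":0},
    {"linear":[0,0,0],"spin":0},
    {"linear":[0,0,0],"spin":0},
    {"linear":[0,0,-1],"spin":0},
    {"linear":[0,0,-2],"spin":0},
    {"linear":[0,0,-3],"spin":0},
    {"linear":[0,0,-3],"spin":0},
    {"linear":[0,0,-3],"spin":0},
    {"linear":[0,0,-1],"spin":0},
    {"linear":[0,0,0],"spin":0},
    {"linear":[0,0,0],"spin":0}
  ]
}}

```text
time: 9.45
tool_pos: [0.5361, -0.2081, 0.3249]
ee_rot: [3.138, 0.001, 1.477]
wrist_force: [0.2, -0.6, -0.3]
width: 0.0928
```

```bash
python3 - <<'E'
from bench import robot, eyes
import cv2,numpy as np
o=robot.get_obs();p=eyes.snapshot('wrist');p['obs']=o
print(o['tool_pos'],o['ee_rot'],o['wrist_force'],o['width'])
np.save('pics/w3.npy',p,allow_pickle=True)
X,Y,s=270,170,4
im=p['frame'][Y:Y+150,X:X+180,::-1]
im=cv2.convertScaleAbs(cv2.resize(im,None,fx=s,fy=s,interpolation=cv2.INTER_CUBIC),alpha=1.6,beta=10)
for c in range(X,X+180,10): cv2.line(im,((c-X)*s,0),((c-X)*s,6),(0,0,255),1);cv2.putText(im,str(c),((c-X)*s-8,16),0,.33,(0,0,255),1)
for c in range(Y,Y+150,10): cv2.line(im,(0,(c-Y)*s),(6,(c-Y)*s),(0,0,255),1);cv2.putText(im,str(c),(8,(c-Y)*s+4),0,.33,(0,0,255),1)
cv2.imwrite('pics/w3.png',im)
E
```

```text
[ 0.53610569 -0.20808411  0.32490765] [3.13768382e+00 1.12903207e-03 1.47653776e+00] [ 0.24670273 -0.55961138 -0.28609865] 0.09282329139116587
```

View pics/w3.png

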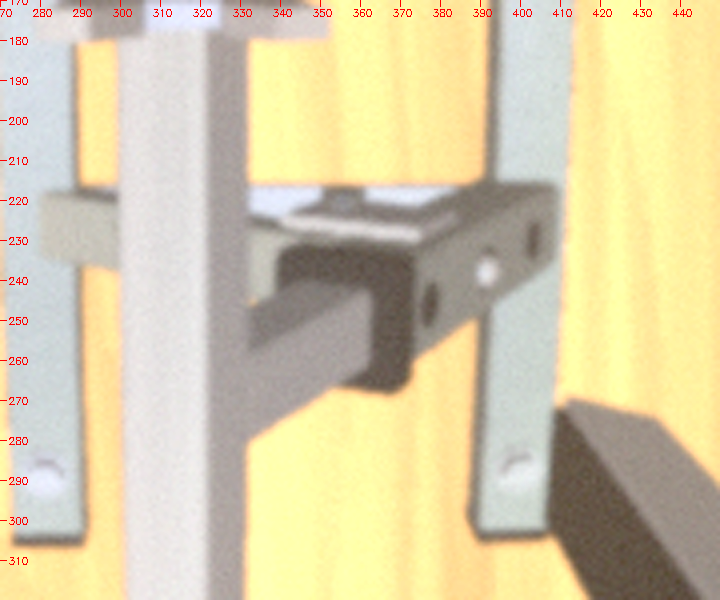

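The button still stands out in the middle hole at (392,237). I combine both wrist views in one fit.

```bash
cat > fit2.py <<'E'
from h import *
p1,p3=[np.load(f'pics/{n}.npy',allow_pickle=True).item() for n in('w1','w3')]
V=[(p1,np.array([[278,331.7],[295.7,331],[397.7,332],[414.5,331.5]]),np.array([[334,224],[353,223.5]]),
 [(323,230),(322,330),(347,230),(343,330),(355.5,230),(352,320)]),
 (p3,np.array([[273.2,303.7],[291.2,303.2],[389.5,302.7],[407,302.2]]),np.array([[306,177.5],[325,177.5]]),
 [(298.5,190),(300,310),(322,190),(322,310),(331.5,190),(331,310)])]
K=[(-.01366,.00366)]*2+[(.00366,.01366)]*2+[(.01366,-.00366)]*2
mft=np.array([[380,204],[471.7,209.7],[376,269.3],[468.3,274.3]])
def W(v,L): return np.asarray(L)@Ro.from_euler('z',v[2]).as_matrix().T+[v[0],v[1],0]
def f(v):
    h,w=v[5:7];e=[]
    fe=[[-.08-w,-.11,h],[-.08+w,-.11,h],[.08-w,-.11,h],[.08+w,-.11,h]]
    for k,(p,mf,ms,ed) in enumerate(V):
        bx,bz=v[3]-.5*v[7]*k,v[4]+.866*v[7]*k
        e.append((wproj(p,W(v,fe))-mf).ravel())
        e.append((wproj(p,W(v,[[bx-.00625,.078,bz+.04],[bx+.00625,.078,bz+.04]]))-ms).ravel())
        for i in range(6):
            e.append((wproj(p,W(v,[[bx+K[i][0],v[8+6*k+i],bz+K[i][1]]]))-[ed[i]]).ravel())
    e.append(.5*(proj('top',W(v,[[.08,.11,h],[.08,-.11,h],[-.08,.11,h],[-.08,-.11,h]]))-mft).ravel())
    return np.concatenate(e)
r=least_squares(f,[.563,-.238,-.083,-.019,.187,.015,.01,.02]+[.07,.02]*6)
v=r.x;print(v[:8].round(4),np.degrees(v[2]));print(r.fun.round(1))
b=[v[3]-.5*v[7],0,v[4]+.866*v[7]]
print('bar',W(v,[b]),'drop mid',W(v,[b])+[0,0,.045],'L',W(v,[[b[0],.0805,b[2]+.045]]),'R',W(v,[[b[0],-.0805,b[2]+.045]]))
E
python3 fit2.py
```

```text
[ 0.5657 -0.2379 -0.0916 -0.0229  0.1835  0.0192  0.0122  0.0206] -5.24764377860845
[ 0.1 -0.3  0.5  0.8 -0.9 -0.7 -0.4 -0.7 -0.  -1.2  0.1 -0.5 -1.  -0.
 -1.1 -0.  -1.1 -0.  -0.2 -0.   1.6  0.   1.5  0.1  0.7  0.4  0.3  1.
 -0.3  0.5 -0.9  0.6  0.3  0.5  0.1  0.4 -0.4  0.  -0.   0.  -1.2  0.
 -1.2 -0.   1.7  0.   1.2  0.   0.4 -1.  -0.2 -0.7  0.3 -0.9 -0.2 -0.1]
bar [[ 0.53261262 -0.23483289  0.20136583]] drop mid [[ 0.53261262 -0.23483289  0.24636583]] L [[ 0.5399752  -0.1546703   0.24636583]] R [[ 0.52525004 -0.31499549  0.24636583]]
```

Request:
{"api": "play_rows", "payload": {
  "rows": [
    {"linear":[3.16,-0.69,0],"spin":0},
    {"linear":[3.16,-0.69,0],"spin":0},
    {"linear":[3.16,-0.69,0],"spin":0},
    {"linear":[3.16,-0.69,0],"spin":0},
    {"linear":[3.16,-0.69,0],"spin":0},
    {"linear":[3.16,-0.69,0],"spin":0},
    {"linear":[3.16,-0.69,0],"spin":0},
    {"linear":[3.16,-0.69,0],"spin":0},
    {"linear":[3.16,-0.69,0],"spin":0},
    {"linear":[3.16,-0.69,0],"spin":0},
    {"linear":[3.16,-0.69,0],"spin":-5.8},
    {"linear":[0,0,0],"spin":0}
  ]
}}

```text
time: 10.5
tool_pos: [0.491, 0.1499, 0.3204]
ee_rot: [-3.136, -0.002, 1.587]
wrist_force: [-0.5, -0.5, -0.1]
width: 0.0943
```

Request:
{"api": "play_rows", "payload": {
  "rows": [
    {"linear":[0,0,1],"spin":0},
    {"linear":[0,0,1],"spin":0},
    {"linear":[0,0,0],"spin":0},
    {"linear":[0,0,0],"spin":0}
  ]
}}

```text
time: 10.83
tool_pos: [0.4924, 0.1437, 0.301]
ee_rot: [-3.138, 0.001, 1.575]
wrist_force: [-0.2, 0.2, 0.3]
width: 0.0945
```

```bash
python3 - <<'E'
from bench import robot, eyes
import cv2,numpy as np
o=robot.get_obs();p=eyes.snapshot('wrist');p['obs']=o
print(o['time'],o['tool_pos'],o['ee_rot'],o['width'])
np.save('pics/w4.npy',p,allow_pickle=True)
X,Y,s=220,140,3
im=p['frame'][Y:Y+190,X:X+220,::-1]
im=cv2.convertScaleAbs(cv2.resize(im,None,fx=s,fy=s,interpolation=cv2.INTER_CUBIC),alpha=1.5,beta=10)
for c in range(X,X+220,10): cv2.line(im,((c-X)*s,0),((c-X)*s,6),(0,0,255),1);cv2.putText(im,str(c),((c-X)*s-8,16),0,.33,(0,0,255),1)
for c in range(Y,Y+190,10): cv2.line(im,(0,(c-Y)*s),(6,(c-Y)*s),(0,0,255),1);cv2.putText(im,str(c),(8,(c-Y)*s+4),0,.33,(0,0,255),1)
cv2.imwrite('pics/w4.png',im)
E
```

```text
10.8333 [0.49242283 0.14371219 0.30096178] [-3.13761458e+00  8.98120821e-04  1.57497049e+00] 0.09446463426153741
```

View pics/w4.png

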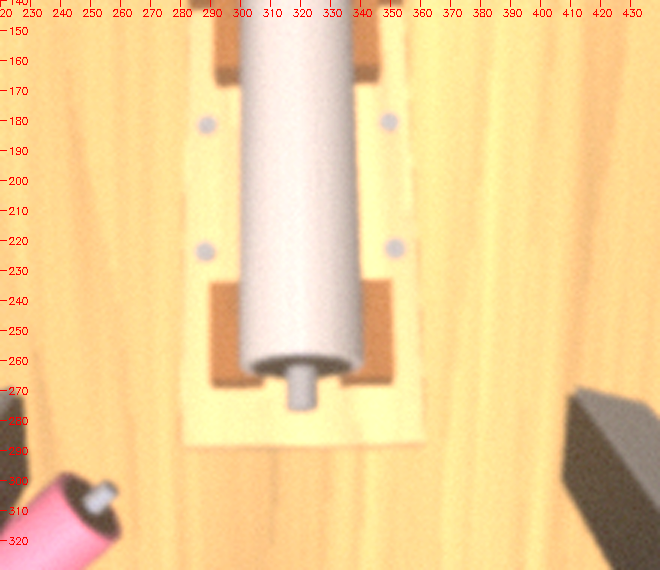

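The roller's high axle tip is at (320.5,275). Its centreline runs almost straight up the image and the free gap between blocks is rows 166–234.

```bash
python3 - <<'E'
from h import *
p=np.load('pics/w4.npy',allow_pickle=True).item()
d=lambda y:np.array([np.cos(np.pi/6)*np.cos(y),np.cos(np.pi/6)*np.sin(y),.5])
def f(q):
    c=np.array([q[0],q[1],.09]);P=[c+.089*d(q[2]),c+q[3]*d(q[2]),c+q[4]*d(q[2])]
    return (wproj(p,P)-[[320.5,275],[320.5,258],[319.5,140]]).ravel()
r=least_squares(f,[.493,.176,-1.56,.06,-.06]);print(r.x,np.degrees(r.x[2]),r.fun.round(1))
c=np.r_[r.x[:2],.09];D=d(r.x[2])
print(wproj(p,[c-.075*D,c-.089*D,c+.075*D,c]))
import cv2
X,Y,s=220,0,3
im=cv2.convertScaleAbs(cv2.resize(p['frame'][:190,220:440,::-1],None,fx=3,fy=3),alpha=1.5)
for u in wproj(p,[c-.075*D,c-.089*D,c]): cv2.circle(im,(int((u[0]-220)*3),int(u[1]*3)),3,(0,0,255),-1)
cv2.imwrite('pics/w4b.png',im)
E
```

```text
[ 0.49344829  0.17505364 -1.55742662  0.07253156 -0.05719995] -89.23397209122757 [ 0.1 -0.  -0.1  0.   0.  -0. ]
[[319.39134219 126.38579692]
 [319.30188526 116.12483353]
 [320.45370585 260.52667063]
 [319.90459712 188.10141483]]
```

View pics/w4b.png

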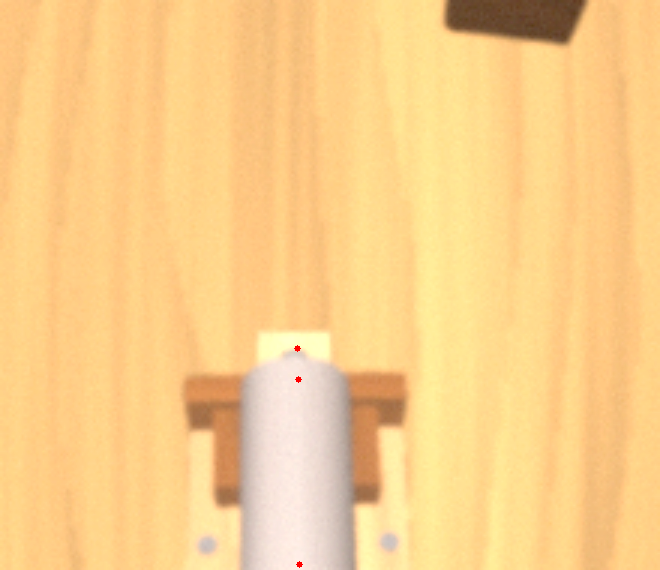

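Request:
{"api": "play_rows", "payload": {
  "rows": [
    {"linear":[1.56,0.05,1],"spin":-0.5},
    {"linear":[1.57,0.05,2],"spin":0},
    {"linear":[0,0,3],"spin":0},
    {"linear":[0,0,3],"spin":0},
    {"linear":[0,0,3],"spin":0},
    {"linear":[0,0,2.5],"spin":0},
    {"linear":[0,0,1.5],"spin":0},
    {"linear":[0,0,0],"spin":0},
    {"linear":[0,0,0],"spin":0},
    {"linear":[0,0,0],"spin":0}
  ]
}}

```text
time: 11.72
tool_pos: [0.4947, 0.1762, 0.145]
ee_rot: [3.139, -0.001, 1.585]
wrist_force: [-0.7, 1.0, 0.5]
width: 0.0936
```

Request:
{"api": "play_rows", "payload": {
  "rows": [
    {"linear":[-0.1,-0.1,1.5],"spin":0},
    {"linear":[0,0,1.5],"spin":0},
    {"linear":[0,0,1.5],"spin":0},
    {"linear":[0,0,0.9],"spin":0},
    {"linear":[0,0,0],"spin":0},
    {"linear":[0,0,0],"spin":0},
    {"linear":[0,0,0],"spin":0}
  ]
}}

```text
time: 12.3
tool_pos: [0.4936, 0.1757, 0.0909]
ee_rot: [3.139, -0.001, 1.586]
wrist_force: [0.1, -0.7, -0.3]
width: 0.094
```

Request:
{"api": "play_rows", "payload": {
  "claw": 3.2,
  "rows": [
    {"linear":[-0.05,0,0.3],"spin":0},
    {"linear":[0,0,0],"spin":0},
    {"linear":[0,0,0],"spin":0},
    {"linear":[0,0,0],"spin":0},
    {"linear":[0,0,0],"spin":0},
    {"linear":[0,0,0],"spin":0},
    {"linear":[0,0,0],"spin":0},
    {"linear":[0,0,0],"spin":0},
    {"linear":[0,0,0],"spin":0},
    {"linear":[0,0,0],"spin":0},
    {"linear":[0,0,0],"spin":0},
    {"linear":[0,0,0],"spin":0}
  ]
}}

```text
time: 13.3
tool_pos: [0.4924, 0.175, 0.0862]
ee_rot: [-3.141, -0.0, 1.586]
wrist_force: [-1.4, 0.4, 0.6]
width: 0.0393
```

Request:
{"api": "play_rows", "payload": {
  "rows": [
    {"linear":[0,0,-0.2],"spin":0},
    {"linear":[0,0,-0.5],"spin":0},
    {"linear":[0,0,-1],"spin":0},
    {"linear":[0,0,-1.5],"spin":0},
    {"linear":[0,0,-2],"spin":0},
    {"linear":[0,0,-2],"spin":0},
    {"linear":[0,0,-2],"spin":0},
    {"linear":[0,0,-1.5],"spin":0},
    {"linear":[0,0,-1],"spin":0},
    {"linear":[0,0,0],"spin":0},
    {"linear":[0,0,0],"spin":0}
  ]
}}

```text
time: 14.22
tool_pos: [0.4927, 0.1749, 0.2035]
ee_rot: [3.141, -0.0, 1.586]
wrist_force: [0.1, -0.1, -4.3]
width: 0.0395
```

Roller lifted at 0.44 kg (4.3 N), and the rim is held firmly. It hangs at 30° in a vertical tool, so I'll level it by pressing its low end on a clear patch of bench at about (0.335, -0.28).

Request:
{"api": "play_rows", "payload": {
  "rows": [
    {"linear":[-1,-1.5,0],"spin":0},
    {"linear":[-2,-2.5,0],"spin":0},
    {"linear":[-2.5,-2.5,0],"spin":0},
    {"linear":[-2.5,-2.5,0],"spin":0},
    {"linear":[-2.5,-2.5,0],"spin":0},
    {"linear":[-2.5,-2.5,0],"spin":0},
    {"linear":[-3,-1.2,0],"spin":0},
    {"linear":[-3,0,0],"spin":0},
    {"linear":[-3,0,0],"spin":0},
    {"linear":[-3,0,0],"spin":0},
    {"linear":[-3,0,0],"spin":0},
    {"linear":[-3,0,0],"spin":0}
  ]
}}

```text
time: 15.22
tool_pos: [0.3442, -0.1384, 0.2017]
ee_rot: [-3.14, -0.001, 1.586]
wrist_force: [0.5, 0.1, -4.5]
width: 0.039
```

Request:
{"api": "play_rows", "payload": {
  "rows": [
    {"linear":[-3,0,0],"spin":0},
    {"linear":[-3,0,0],"spin":0},
    {"linear":[-3,0,0],"spin":0},
    {"linear":[-2.5,0,0],"spin":0},
    {"linear":[-2,0,0],"spin":0},
    {"linear":[-1,0,1],"spin":0},
    {"linear":[0,0,2],"spin":0},
    {"linear":[0,0,2],"spin":0},
    {"linear":[0,0,2],"spin":0},
    {"linear":[0,0,2],"spin":0},
    {"linear":[0,0,1],"spin":0},
    {"linear":[0,0,0],"spin":0}
  ]
}}

```text
time: 16.22
tool_pos: [0.3455, -0.2796, 0.0989]
ee_rot: [-3.136, -0.007, 1.587]
wrist_force: [-0.6, 0.9, -3.2]
width: 0.0393
```

```bash
python3 - <<'E'
from bench import robot, eyes
import cv2,numpy as np
o=robot.get_obs();p=eyes.snapshot('scene')
print(o['time'],o['tool_pos'],o['ee_rot'],o['width'],o['wrist_force'])
a=cv2.resize(p['frame'][150:450,60:360,::-1],(400,400));
p=eyes.snapshot('wrist');b=cv2.resize(p['frame'][:,80:560,::-1],(400,400))
cv2.imwrite('pics/s2.png',cv2.convertScaleAbs(np.hstack([a,b]),alpha=1.4,beta=10))
E
```

```text
16.2167 [ 0.34551942 -0.27961653  0.09886454] [-3.13576871 -0.00673822  1.58671793] 0.03928971871217228 [-0.58202475  0.88700481 -3.19352167]
```

View pics/s2.png

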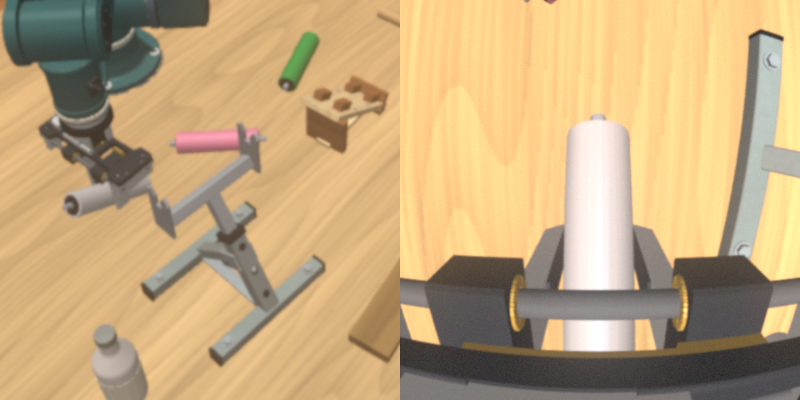

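Clear bench beneath; the roller is held mid-grip with its low end on the +y side. I lower it and press it level.

Request:
{"api": "play_rows", "payload": {
  "rows": [
    {"linear":[0,0,1.5],"spin":0},
    {"linear":[0,0,1.5],"spin":0},
    {"linear":[0,0,1],"spin":0},
    {"linear":[0,0,0.4],"spin":0},
    {"linear":[0,0,0.4],"spin":0},
    {"linear":[0,0,0.4],"spin":0},
    {"linear":[0,0,0.4],"spin":0},
    {"linear":[0,0,0.4],"spin":0},
    {"linear":[0,0,0],"spin":0}
  ]
}}

```text
time: 17.07
tool_pos: [0.3487, -0.2834, 0.0442]
ee_rot: [3.139, 0.002, 1.586]
wrist_force: [1.4, -1.9, 0.2]
width: 0.0393
```

Request:
{"api": "play_rows", "payload": {
  "rows": [
    {"linear":[0,0,0.4],"spin":0},
    {"linear":[0,0,0.4],"spin":0},
    {"linear":[0,0,0.4],"spin":0},
    {"linear":[0,0,0],"spin":0},
    {"linear":[0,0,0],"spin":0}
  ]
}}

```text
time: 17.48
tool_pos: [0.347, -0.2812, 0.0301]
ee_rot: [-3.14, -0.003, 1.586]
wrist_force: [0.2, -0.3, -1.2]
width: 0.0395
```

Request:
{"api": "play_rows", "payload": {
  "rows": [
    {"linear":[0,0,0.3],"spin":0},
    {"linear":[0,0,0.3],"spin":0},
    {"linear":[0,0,0.3],"spin":0},
    {"linear":[0,0,0],"spin":0},
    {"linear":[0,0,0],"spin":0}
  ]
}}

```text
time: 17.9
tool_pos: [0.3473, -0.2818, 0.0216]
ee_rot: [-3.141, -0.002, 1.586]
wrist_force: [-0.7, -0.8, -1.5]
width: 0.0389
```

Request:
{"api": "play_rows", "payload": {
  "rows": [
    {"linear":[0,0,0.15],"spin":0},
    {"linear":[0,0,0.15],"spin":0},
    {"linear":[0,0,0],"spin":0},
    {"linear":[0,0,0],"spin":0}
  ]
}}

```text
time: 18.23
tool_pos: [0.3475, -0.2823, 0.0191]
ee_rot: [-3.141, -0.0, 1.586]
wrist_force: [0.5, -0.6, -1.0]
width: 0.0393
```

Request:
{"api": "play_rows", "payload": {
  "rows": [
    {"linear":[0,0,0.1],"spin":0},
    {"linear":[0,0,0.1],"spin":0},
    {"linear":[0,0,0],"spin":0},
    {"linear":[0,0,0],"spin":0}
  ]
}}

```text
time: 18.57
tool_pos: [0.3477, -0.2826, 0.0178]
ee_rot: [3.141, 0.0, 1.586]
wrist_force: [-1.8, 0.6, 4.3]
width: 0.0394
```

Request:
{"api": "play_rows", "payload": {
  "rows": [
    {"linear":[0,0,0.08],"spin":0},
    {"linear":[0,0,0],"spin":0},
    {"linear":[0,0,0],"spin":0}
  ]
}}

```text
time: 18.82
tool_pos: [0.3477, -0.2826, 0.0178]
ee_rot: [3.142, 0.001, 1.586]
wrist_force: [-2.7, 1.4, 8.4]
width: 0.0397
```

The force jump at z=0.0178 means the roller lies flat. I raise it level.

Request:
{"api": "play_rows", "payload": {
  "rows": [
    {"linear":[0,0,-0.5],"spin":0},
    {"linear":[0,0,-1.5],"spin":0},
    {"linear":[0,0,-2.5],"spin":0},
    {"linear":[0,0,-3.2],"spin":0},
    {"linear":[0,0,-3.4],"spin":0},
    {"linear":[0,0,-3.4],"spin":0},
    {"linear":[0,0,-3.4],"spin":0},
    {"linear":[0,0,-3.4],"spin":0},
    {"linear":[0,0,-3.2],"spin":0},
    {"linear":[0,0,-2.5],"spin":0},
    {"linear":[0,0,-1.5],"spin":6.1},
    {"linear":[0,0,-0.5],"spin":0}
  ]
}}

```text
time: 19.82
tool_pos: [0.3484, -0.2827, 0.3088]
ee_rot: [3.138, 0.002, 1.478]
wrist_force: [-0.5, -0.8, -3.7]
width: 0.0393
```

```bash
cat > roll.py <<'E'
from h import *
from bench import robot, eyes, finder
o=robot.get_obs();p=eyes.snapshot('wrist');p['obs']=o
print(o['time'],o['tool_pos'],o['ee_rot'],o['width'],o['wrist_force'])
for d in finder.silhouettes(p,'roller')[:2]:
    m=d['pixels'];rows=np.where(m.any(1))[0]
    print(d['conf'],d['box'],rows[0])
    for r in range(rows[0],rows[0]+130,8):
        c=np.where(m[r])[0]; 
        if len(c): print(r,c[0],c[-1],end=' | ')
    print()
T=Ro.from_euler('xyz',o['ee_rot']).as_matrix();L=lambda q:np.array(q)@T.T+o['tool_pos']
for t in(0,-5,5):
  a=np.radians(t);D=lambda s,off=0:[s*np.cos(a),0,-.0022-s*np.sin(a)-off]
  print(t,wproj(p,L([D(.089),D(.089,.005),D(.075),D(.075,.02),D(.03)])).round(1).tolist())
np.save('pics/w5.npy',p,allow_pickle=True)
E
python3 roll.py
```

```text
19.8167 [ 0.34841943 -0.28271744  0.30882489] [3.13781808e+00 2.25525880e-03 1.47837410e+00] 0.03931659194397811 [-0.50470565 -0.80869421 -3.7336973 ]
0.92 [318.4, 266.1, 88.0, 307.5] 112
112 311 320 | 120 308 327 | 128 308 327 | 136 307 327 | 144 277 356 | 152 273 361 | 160 274 362 | 168 274 363 | 176 273 363 | 184 273 362 | 192 273 362 | 200 273 362 | 208 274 362 | 216 275 362 | 224 275 361 | 232 275 360 | 240 275 361 | 
0.85 [290.6, 34.4, 91.1, 67.9] 0
0 291 335 | 8 283 328 | 16 276 319 | 24 267 311 | 32 261 303 | 40 252 295 | 48 245 287 | 56 250 280 | 64 247 273 | 
0 [[317.8, 105.7], [317.8, 104.3], [317.8, 137.6], [317.8, 135.7], [317.8, 239.0]]
-5 [[317.8, 108.5], [317.8, 107.2], [317.8, 138.7], [317.8, 137.1], [317.8, 237.9]]
5 [[317.8, 104.3], [317.8, 102.7], [317.8, 137.7], [317.7, 135.7], [317.8, 240.6]]
```

```bash
cat > rollfit.py <<'E'
from h import *
from bench import finder, eyes
import sys
p=np.load(sys.argv[1],allow_pickle=True).item()
m=finder.silhouettes(p,'roller')[0]['pixels'] if len(sys.argv)<3 else np.load('pics/m5.npy')
np.save('pics/m5.npy',m)
o=p['obs'];T=Ro.from_euler('xyz',o['ee_rot']).as_matrix()
th=np.linspace(0,2*np.pi,48,endpoint=False)
def cyl(r,s0,s1,off,a,dz,yaw):
    P=np.array([[s,r*np.cos(t),r*np.sin(t)] for s in np.linspace(s0,s1,12) for t in th]);P[:,0]+=off
    P=Ro.from_euler('zy',[yaw,a]).apply(P)  # +a tilts +x end up/down
    P[:,2]-=dz
    return P@T.T+o['tool_pos']
def mask(q):
    k=np.zeros((1920,2560),np.uint8)
    for r,s0,s1 in((.02,-.02,.075),(.005,.07,.089)):
        uv=wproj(p,cyl(r,s0,s1,*q)); cv2.fillConvexPoly(k,cv2.convexHull(((uv+.5)*4).astype(np.int32)),1)
    return cv2.resize(k.astype(np.float32),(640,480),interpolation=cv2.INTER_AREA)
R=slice(95,235)
from scipy.optimize import minimize
c=lambda q:np.abs(mask(np.array(q)*[1e-3,np.pi/180,1e-3,np.pi/180])[R]-m[R]).sum()
best=min((minimize(c,[x0,a0,2.2,0],method='Nelder-Mead',options=dict(initial_simplex=[[x0,a0,2.2,0],[x0+2,a0,2.2,0],[x0,a0+3,2.2,0],[x0,a0,4.2,0],[x0,a0,2.2,1.5]],maxiter=150)) for x0,a0 in((-2,0),(0,3),(-3,-3))),key=lambda r:r.fun)
print('offset mm, tilt deg(+ = +x end down?), dz mm, yaw',best.x.round(2),best.fun, 'at dz=2.2,tilt0:',[ (x,round(float(c([x,0,2.2,0])))) for x in(-4,-3,-2,-1,0)])
print('tip z dir',(cyl(.005,.089,.089,*(best.x*[1e-3,np.pi/180,1e-3,np.pi/180])).mean(0)-o['tool_pos']).round(4))
E
python3 - <<'E'
E
sed -i "s/finder.silhouettes(p,'roller')\[0\]/[d for d in finder.silhouettes(p,'roller') if d['box'][1]>150][0]/" rollfit.py; python3 rollfit.py pics/w5.npy
```

```text
offset mm, tilt deg(+ = +x end down?), dz mm, yaw [-2.97 -3.61  1.3  -0.11] 199.5 at dz=2.2,tilt0: [(-4, 597), (-3, 464), (-2, 483), (-1, 697), (0, 927)]
tip z dir [ 0.0078  0.0855 -0.0043]
```

Request:
{"api": "play_rows", "payload": {
  "rows": [
    {"linear":[0.4,1,0],"spin":0},
    {"linear":[0.8,2,0],"spin":0},
    {"linear":[0.8,2.3,0],"spin":0},
    {"linear":[0.9,2.5,0],"spin":0},
    {"linear":[1,2.5,0],"spin":0},
    {"linear":[1,2.5,0],"spin":0},
    {"linear":[0.8,2.3,0],"spin":0},
    {"linear":[0.67,1.8,0],"spin":0},
    {"linear":[0.4,1,0],"spin":0},
    {"linear":[0,0,0],"spin":0},
    {"linear":[0,0,0],"spin":0},
    {"linear":[0,0,0],"spin":0}
  ]
}}

```text
time: 20.97
tool_pos: [0.5312, -0.2314, 0.3059]
ee_rot: [-3.14, -0.0, 1.479]
wrist_force: [0.3, 0.3, -3.7]
width: 0.0394
```

```bash
python3 - <<'E'
from bench import robot, eyes
import cv2,numpy as np
o=robot.get_obs();p=eyes.snapshot('wrist');p['obs']=o
print(o['time'],o['tool_pos'],o['ee_rot'],o['wrist_force'])
np.save('pics/w6.npy',p,allow_pickle=True)
q=eyes.snapshot('scene');np.save('pics/s6.npy',q,allow_pickle=True)
X,Y,s=250,90,4
im=p['frame'][Y:Y+140,X:X+140,::-1]
im=cv2.convertScaleAbs(cv2.resize(im,None,fx=s,fy=s,interpolation=cv2.INTER_CUBIC),alpha=1.5,beta=10)
for c in range(X,X+140,10): cv2.line(im,((c-X)*s,0),((c-X)*s,6),(0,0,255),1);cv2.putText(im,str(c),((c-X)*s-8,16),0,.33,(0,0,255),1)
for c in range(Y,Y+140,10): cv2.line(im,(0,(c-Y)*s),(6,(c-Y)*s),(0,0,255),1);cv2.putText(im,str(c),(8,(c-Y)*s+4),0,.33,(0,0,255),1)
b=cv2.resize(q['frame'][210:350,150:208+2,::-1],(240,560),interpolation=cv2.INTER_CUBIC)
b=cv2.resize(q['frame'][220:340,160:280,::-1],(240,240),interpolation=cv2.INTER_CUBIC);b=np.vstack([b,np.zeros((320,240,3),np.uint8)])
cv2.imwrite('pics/w6.png',np.hstack([im,cv2.convertScaleAbs(b,alpha=1.5)]))
E
```

```text
20.9667 [ 0.53121505 -0.2313799   0.30587985] [-3.14005379e+00 -2.66056693e-04  1.47939083e+00] [ 0.30277647  0.29714467 -3.70555928]
```

View pics/w6.png

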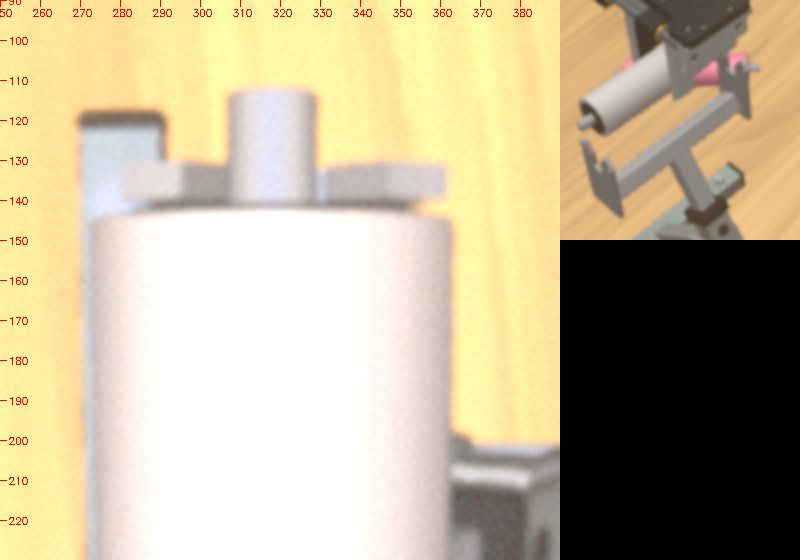

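Last picture: axle tip centred at column 318, plate mouth centred at about 321 (so ~1.5 mm towards tool +y is needed). Plate top faces span rows 130–141 and the body end is at row ~142. I check the axial fit numerically.

```bash
python3 - <<'E'
from h import *
p=np.load('pics/w6.npy',allow_pickle=True).item();o=p['obs']
T=Ro.from_euler('xyz',o['ee_rot']).as_matrix();L=lambda q:np.array(q)@T.T+o['tool_pos']
# plate top corners in tool coordinates: solve tool-x of inner/outer edges given observed rows, for several z
from scipy.optimize import brentq
for zt in(.264,.268,.272):
    s=[brentq(lambda x:wproj(p,L([[x,.0,o['tool_pos'][2]-zt]]))[0,1]-r,.02,.15) for r in(140.5,130.5)]
    c=[(u-p['cx'])*0 for u in(1,)]
    yy=[brentq(lambda y:wproj(p,L([[s[0],y,o['tool_pos'][2]-zt]]))[0,0]-u,-.08,.08) for u in(280,361.5,296,347)]
    print(zt,'inner/outer tool x',np.round(s,4),'y edges',np.round(yy,4))
# roller: body end upper edge row 141.5, tip row 112.5
for dz,a in((.0022,0),(.0013,-3.6)):
    z=lambda q,r:-dz+q*np.sin(np.radians(-a))-r
    print('body end x',brentq(lambda x:wproj(p,L([[x,0,z(x,.02)]]))[0,1]-141.5,.02,.15),'tip x',brentq(lambda x:wproj(p,L([[x,0,z(x,.005)]]))[0,1]-112.5,.02,.15))
E
python3 rollfit.py pics/w6.npy
```

```text
0.264 inner/outer tool x [0.075  0.0805] y edges [-0.0209  0.024  -0.012   0.016 ]
0.268 inner/outer tool x [0.0749 0.0803] y edges [-0.0205  0.0236 -0.0118  0.0157]
0.272 inner/outer tool x [0.0747 0.0801] y edges [-0.02    0.0231 -0.0116  0.0154]
body end x 0.07277143939375517 tip x 0.0854838896138741
body end x 0.07291144390926226 tip x 0.08613971117931918
offset mm, tilt deg(+ = +x end down?), dz mm, yaw [-2.94 -3.69  1.32 -0.11] 147.625 at dz=2.2,tilt0: [(-4, 574), (-3, 412), (-2, 410), (-1, 624), (0, 861)]
tip z dir [ 0.0077  0.0855 -0.0042]
```

Request:
{"api": "play_rows", "payload": {
  "rows": [
    {"linear":[0,0.17,0.5],"spin":0},
    {"linear":[0,0,0.8],"spin":0},
    {"linear":[0,0,0.8],"spin":0},
    {"linear":[0,0,0.6],"spin":0},
    {"linear":[0,0,0.4],"spin":0},
    {"linear":[0,0,0],"spin":0},
    {"linear":[0,0,0],"spin":0},
    {"linear":[0,0,0],"spin":0}
  ]
}}

```text
time: 21.78
tool_pos: [0.5338, -0.2314, 0.2757]
ee_rot: [3.141, 0.0, 1.48]
wrist_force: [0.7, 0.2, -3.0]
width: 0.0393
```

Request:
{"api": "play_rows", "payload": {
  "rows": [
    {"linear":[0,0,0.3],"spin":0},
    {"linear":[0,0,0.3],"spin":0},
    {"linear":[0,0,0.3],"spin":0},
    {"linear":[0,0,0.3],"spin":0},
    {"linear":[0,0,0],"spin":0},
    {"linear":[0,0,0],"spin":0}
  ]
}}

```text
time: 22.28
tool_pos: [0.5336, -0.2313, 0.2629]
ee_rot: [-3.141, -0.0, 1.48]
wrist_force: [0.9, -0.1, -3.3]
width: 0.0394
```

Request:
{"api": "play_rows", "payload": {
  "rows": [
    {"linear":[0,0,0.25],"spin":0},
    {"linear":[0,0,0.25],"spin":0},
    {"linear":[0,0,0],"spin":0},
    {"linear":[0,0,0],"spin":0}
  ]
}}

```text
time: 22.62
tool_pos: [0.5336, -0.2313, 0.2581]
ee_rot: [-3.141, -0.0, 1.48]
wrist_force: [0.5, -0.5, -3.7]
width: 0.039
```

Request:
{"api": "play_rows", "payload": {
  "rows": [
    {"linear":[0,0,0.25],"spin":0},
    {"linear":[0,0,0.25],"spin":0},
    {"linear":[0,0,0],"spin":0},
    {"linear":[0,0,0],"spin":0}
  ]
}}

```text
time: 22.95
tool_pos: [0.5336, -0.2313, 0.253]
ee_rot: [-3.141, -0.0, 1.48]
wrist_force: [-0.3, 0.0, -4.4]
width: 0.0394
```

Request:
{"api": "play_rows", "payload": {
  "rows": [
    {"linear":[0,0,0.2],"spin":0},
    {"linear":[0,0,0.2],"spin":0},
    {"linear":[0,0,0],"spin":0},
    {"linear":[0,0,0],"spin":0}
  ]
}}

```text
time: 23.28
tool_pos: [0.5339, -0.2316, 0.2498]
ee_rot: [3.141, 0.0, 1.48]
wrist_force: [1.1, -0.6, -1.9]
width: 0.039
```

Request:
{"api": "play_rows", "payload": {
  "rows": [
    {"linear":[0,0,0.15],"spin":0},
    {"linear":[0,0,0.15],"spin":0},
    {"linear":[0,0,0],"spin":0},
    {"linear":[0,0,0],"spin":0}
  ]
}}

```text
time: 23.62
tool_pos: [0.5343, -0.2315, 0.2472]
ee_rot: [3.139, 0.0, 1.48]
wrist_force: [2.2, 0.6, 1.6]
width: 0.0395
```

Request:
{"api": "play_rows", "payload": {
  "rows": [
    {"linear":[0,0,0.1],"spin":0},
    {"linear":[0,0,0.1],"spin":0},
    {"linear":[0,0,0],"spin":0},
    {"linear":[0,0,0],"spin":0}
  ]
}}

```text
time: 23.95
tool_pos: [0.5345, -0.2316, 0.2466]
ee_rot: [3.137, 0.001, 1.48]
wrist_force: [1.8, -0.6, 5.4]
width: 0.0395
```

Request:
{"api": "play_rows", "payload": {
  "rows": [
    {"linear":[0,0,0.1],"spin":0},
    {"linear":[0,0,0.1],"spin":0},
    {"linear":[0,0,0],"spin":0},
    {"linear":[0,0,0],"spin":0}
  ]
}}

```text
time: 24.28
tool_pos: [0.5347, -0.2316, 0.2464]
ee_rot: [3.136, 0.002, 1.48]
wrist_force: [2.0, 0.6, 10.0]
width: 0.0392
```

```bash
python3 - <<'E'
from bench import robot, eyes
import numpy as np
o=robot.get_obs();p=eyes.snapshot('wrist');p['obs']=o
print(o['time'],o['tool_pos'],o['ee_rot'],o['wrist_force'],o['wrist_torque'])
np.save('pics/w7.npy',p,allow_pickle=True)
E
python3 rollfit.py pics/w7.npy
```

```text
24.2833 [ 0.53466914 -0.2315757   0.24635708] [3.13557229e+00 2.00615218e-03 1.47999891e+00] [ 1.95454837  0.56697454 10.00165348] [ 0.18078347 -0.08953636 -0.10092904]
offset mm, tilt deg(+ = +x end down?), dz mm, yaw [-2.86 -2.37  2.38  0.06] 106.9375 at dz=2.2,tilt0: [(-4, 443), (-3, 262), (-2, 289), (-1, 506), (0, 738)]
tip z dir [ 0.0079  0.0857 -0.0014]
```

Stiff at z=0.2464 with about 14 N. I wiggle across the slots to check that both ends are captured and to let any end caught on a flare slip down.

Request:
{"api": "play_rows", "payload": {
  "rows": [
    {"linear":[0,-0.15,0],"spin":0},
    {"linear":[0,-0.15,0],"spin":0},
    {"linear":[0,0,0],"spin":0},
    {"linear":[0,0,0],"spin":0}
  ]
}}

```text
time: 24.72
tool_pos: [0.533, -0.2315, 0.2464]
ee_rot: [3.132, 0.002, 1.48]
wrist_force: [4.3, -1.0, 8.7]
width: 0.0395
```

Request:
{"api": "play_rows", "payload": {
  "rows": [
    {"linear":[0,-0.15,0],"spin":0},
    {"linear":[0,-0.15,0],"spin":0},
    {"linear":[0,0,0],"spin":0},
    {"linear":[0,0,0],"spin":0}
  ]
}}

```text
time: 25.05
tool_pos: [0.5328, -0.2315, 0.2465]
ee_rot: [3.125, 0.003, 1.481]
wrist_force: [11.6, -1.2, 6.6]
width: 0.0392
```

Request:
{"api": "play_rows", "payload": {
  "rows": [
    {"linear":[0,0.45,-0.1],"spin":0},
    {"linear":[0,0,0],"spin":1.5},
    {"linear":[0,0,0],"spin":1.5},
    {"linear":[0,0,0],"spin":0},
    {"linear":[0,0,0],"spin":0}
  ]
}}

```text
time: 25.47
tool_pos: [0.5343, -0.2315, 0.2464]
ee_rot: [3.134, 0.002, 1.43]
wrist_force: [4.7, -0.6, 6.4]
width: 0.0395
```

```bash
python3 -c "
from bench import robot
o=robot.get_obs();print(o['tool_pos'],o['ee_rot'],o['wrist_force'],o['wrist_torque'])"
```

```text
[ 0.53431727 -0.23149514  0.24644867] [3.13369646e+00 1.62327403e-03 1.42997176e+00] [ 4.70541668 -0.56459571  6.4481005 ] [-0.13972349 -0.72766693  0.58771076]
```

Request:
{"api": "play_rows", "payload": {
  "rows": [
    {"linear":[0,0,0],"spin":-3},
    {"linear":[0,0,0],"spin":-1.5},
    {"linear":[0,0,0],"spin":-1.5},
    {"linear":[0,0,0],"spin":0},
    {"linear":[0,0,0],"spin":0}
  ]
}}

```text
time: 25.88
tool_pos: [0.5342, -0.2315, 0.2463]
ee_rot: [3.134, 0.002, 1.531]
wrist_force: [4.2, 0.4, 6.4]
width: 0.039
```

```bash
python3 -c "
from bench import robot
o=robot.get_obs();print(o['tool_pos'],o['ee_rot'],o['wrist_force'],o['wrist_torque'])"
```

```text
[ 0.53418726 -0.23146312  0.24634065] [3.13412660e+00 1.77396519e-03 1.53075050e+00] [4.16187291 0.42635244 6.4036668 ] [ 0.11948886 -0.79169759 -0.78692184]
```

Turning both ways gives an equal, pure couple, so both axle ends are captive in their slots. I centre and release.

Request:
{"api": "play_rows", "payload": {
  "rows": [
    {"linear":[0,0,-0.2],"spin":3},
    {"linear":[0,0,0],"spin":0},
    {"linear":[0,0,0],"spin":0},
    {"linear":[0,0,0],"spin":0}
  ]
}}

```text
time: 26.22
tool_pos: [0.5332, -0.2311, 0.2465]
ee_rot: [3.138, 0.0, 1.481]
wrist_force: [5.1, 0.8, 5.6]
width: 0.0392
```

Request:
{"api": "play_rows", "payload": {
  "claw": 6,
  "rows": [
    {"linear":[0,0,0],"spin":0},
    {"linear":[0,0,0],"spin":0},
    {"linear":[0,0,0],"spin":0},
    {"linear":[0,0,0],"spin":0},
    {"linear":[0,0,0],"spin":0},
    {"linear":[0,0,0],"spin":0},
    {"linear":[0,0,0],"spin":0},
    {"linear":[0,0,-0.5],"spin":0},
    {"linear":[0,0,-1],"spin":0},
    {"linear":[0,0,-2],"spin":0},
    {"linear":[0,0,-2],"spin":0},
    {"linear":[0,0,0],"spin":0}
  ]
}}

```text
time: 27.22
tool_pos: [0.5336, -0.232, 0.3065]
ee_rot: [3.133, 0.004, 1.48]
wrist_force: [-0.1, 0.3, 0.8]
width: 0.0595
```

Request:
{"api": "play_rows", "payload": {
  "rows": [
    {"linear":[0,0,-2],"spin":0},
    {"linear":[0,0,-2],"spin":0},
    {"linear":[0,0,-1],"spin":0},
    {"linear":[0,0,0],"spin":0},
    {"linear":[0,0,0],"spin":0}
  ]
}}

```text
time: 27.63
tool_pos: [0.5324, -0.2313, 0.3505]
ee_rot: [3.141, 0.0, 1.48]
wrist_force: [0.4, 0.6, -0.7]
width: 0.0599
```

```bash
cat > chk.py <<'E'
from h import *
from bench import robot, eyes, finder
from scipy.optimize import minimize
o=robot.get_obs();p=eyes.snapshot('wrist');p['obs']=o
print(o['time'],o['tool_pos'],o['ee_rot'],o['wrist_force'],o['width'])
np.save('pics/w8.npy',p,allow_pickle=True)
m=None
for d in finder.silhouettes(p,'roller'):
    print(d['conf'],np.round(d['box']))
    if m is None and abs(d['box'][0]-318)<40: m=d['pixels']
th=np.linspace(0,2*np.pi,48,endpoint=False)
def mask(q):
    k=np.zeros((1920,2560),np.uint8);R=Ro.from_euler('yz',[0,0])
    for r,s0,s1 in((.02,-.075,.075),(.005,-.089,.089)):
        P=np.array([[s,r*np.cos(t),r*np.sin(t)] for s in np.linspace(s0,s1,12) for t in th])
        P=Ro.from_euler('yz',[-np.radians(q[4]),np.pi/2+q[3]]).apply(P)+[q[0],q[1],q[2]]
        cv2.fillConvexPoly(k,cv2.convexHull(((wproj(p,P)+.5)*4).astype(np.int32)),1)
    return cv2.resize(k.astype(np.float32),(640,480),interpolation=cv2.INTER_AREA)
R=slice(0,280)
x0=np.array([.5335,-.2345,.247,-.0916,0]);S=np.array([.003,.003,.005,.02,3])
c=lambda u:np.abs(mask(x0+u*S)[R]-m[R]).sum()
r=minimize(c,np.zeros(5),method='Nelder-Mead',options=dict(initial_simplex=np.vstack([np.zeros(5),np.eye(5)]),maxiter=300))
print((x0+r.x*S).round(4),r.fun,'tilt+ = +y end up; cost tilt 0:',c(np.r_[r.x[:4],0]))
E
python3 chk.py
```

```text
27.6333 [ 0.5323814  -0.23132609  0.3505041 ] [3.14067044e+00 3.26831023e-04 1.47976724e+00] [ 0.37218431  0.55880687 -0.70844271] 0.05993292861896394
0.87 [172.  84.  88.  99.]
0.82 [318. 238.  54. 221.]
[ 0.533  -0.2339  0.2459 -0.0892  1.8324] 137.4375 tilt+ = +y end up; cost tilt 0: 143.375
```

The roller sits at z≈0.246, as expected for home. I back the arm off and cross-check with the fixed cameras.

Request:
{"api": "play_rows", "payload": {
  "rows": [
    {"linear":[0,-2,-2],"spin":0},
    {"linear":[2,-3,-1],"spin":0},
    {"linear":[3,-3,0],"spin":0},
    {"linear":[3,-3,0],"spin":0},
    {"linear":[3,-3,0],"spin":0},
    {"linear":[3,-3,0],"spin":0},
    {"linear":[3,-2,0],"spin":0},
    {"linear":[3,0,0],"spin":0},
    {"linear":[3,0,0],"spin":0},
    {"linear":[3,0,0],"spin":0},
    {"linear":[2,0,0],"spin":0},
    {"linear":[0,0,0],"spin":0}
  ]
}}

```text
time: 28.73
tool_pos: [0.3699, 0.0653, 0.3789]
ee_rot: [-3.139, -0.001, 1.485]
wrist_force: [-0.3, 0.9, 0.3]
width: 0.0601
```

```bash
cat > chk2.py <<'E'
from h import *
from bench import robot, eyes, finder
from scipy.optimize import minimize
print(robot.get_obs()['tool_pos'],robot.get_obs()['wrist_force'])
P={n:eyes.snapshot(n) for n in('scene','top')};M={}
for n in P:
    cv2.imwrite(f'pics/{n}_end.png',P[n]['frame'][:,:,::-1])
    uv=proj(n,[[.533,-.234,.246]])[0]
    for d in finder.silhouettes(P[n],'roller'):
        if np.hypot(*(np.array(d['box'][:2])-uv))<25: M[n]=d['pixels'];print(n,d['conf'],np.round(d['box']),uv.round());break
    for k in('glue','mallet','square','offcut'):
        D=finder.silhouettes(P[n],k); print(k,np.round(D[0]['box']) if D else None)
th=np.linspace(0,2*np.pi,48,endpoint=False)
def mask(n,q):
    k=np.zeros((1920,2560),np.uint8)
    for r,s in((.02,.075),(.005,.089)):
        X=np.array([[a,r*np.cos(t),r*np.sin(t)] for a in(-s,s) for t in th])
        X=Ro.from_euler('yz',[-np.radians(q[3]),np.pi/2-.0916]).apply(X)+q[:3]
        cv2.fillConvexPoly(k,cv2.convexHull(((proj(n,X)+.5)*4).astype(np.int32)),1)
    return cv2.resize(k.astype(np.float32),(640,480),interpolation=cv2.INTER_AREA)
x0=np.array([.533,-.234,.246,0]);S=np.array([.003,.003,.005,3])
c=lambda u:sum(np.abs(mask(n,x0+u*S)-M[n]).sum() for n in M)
r=minimize(c,np.zeros(4),method='Nelder-Mead',options=dict(initial_simplex=np.vstack([np.zeros(4),np.eye(4)]),maxiter=150))
print((x0+r.x*S).round(4),r.fun,'cost by tilt',[(t,round(float(c([*r.x[:3],t/3])))) for t in(-4,-2,0,2,4)])
E
python3 chk2.py
```

```text
[0.36986568 0.06525627 0.37890599] [-0.30533523  0.88631143  0.28989129]
scene 0.78 [222. 256.  70.  17.] [215. 278.]
glue [152. 425.  44.  62.]
mallet [387. 184.  82.  55.]
square [442. 294.  81.  40.]
offcut [358. 375.  77.  93.]
top 0.71 [446. 241.  86.  22.] [442. 243.]
glue [525. 236.  44.  29.]
mallet [140. 278.  55. 108.]
square [252. 138.  60.  68.]
offcut [368. 147.  84.  34.]
[  0.5274  -0.2209   0.2953 -42.8326] 1231.3125 cost by tilt [(-4, 1730), (-2, 1755), (0, 1796), (2, 1827), (4, 1840)]
```

The scene match picked the pink decoy. I redo it with the nearest candidate.

```bash
sed -i "s/for d in finder.silhouettes(P\[n\],'roller'):/for d in sorted(finder.silhouettes(P[n],'roller'),key=lambda d:np.hypot(*(np.array(d['box'][:2])-uv))):/; s/for k in('glue'.*/for k in():/" chk2.py; python3 chk2.py
```

```text
[0.37043764 0.06215916 0.38047844] [1.33470851 0.70779077 0.02474471]
scene 0.71 [216. 278.  76.  59.] [215. 278.]
top 0.76 [443. 241.  82.  21.] [442. 243.]
[ 0.5321 -0.2335  0.2469 -0.5228] 247.75 cost by tilt [(-4, 338), (-2, 277), (0, 254), (2, 302), (4, 370)]
```

Roller at (0.532, -0.234, 0.247), tilt about 0.5°: home in both slots. Handing in.

```bash
python3 -c "
from bench import robot
print(robot.close_job())"
```

```text
the job is handed in; nothing more can be done
None
```

The head is drawn up and locked, the roller is seated and released in the slots, and the job is handed in at about 29 s of the 64 s allowed. No verdict was reported.

- **Stand:** I gripped the crossbar about 28 mm to one side of the tube and drew the head up about 20.6 mm. The pull then turned stiff at 28 N, and the pictures show the button standing out of the middle hole.
- **Roller:** I lifted it off its rack; it weighs about 0.44 kg. The tool can only point straight down, so it hung at 30°. I levelled it by lightly pressing its low end on a clear patch of bench, then lowered it into the head.
- **Seating, by feel:** It stopped firmly with about 14 N of pressing. It had about 2 mm of sideways play. Turning it each way met near-equal resistance with little side force, so both axle ends are held in their slots.
- **Final position:** The two fixed cameras put the roller at (0.532, -0.234, 0.247) with about 0.5° of tilt. The slots were measured at (0.533, -0.235, 0.246).
- **Bystanders:** All four showed within a few pixels of where they started.

**Checks that disagreed:**
- The wrist-camera outline fits suggested 2–4° of tilt while I held the roller. After release they gave 1.8°, hardly a better fit than level.
- My first final fit matched the pink look-alike. I redid it on the right roller.
- The slot height from images is only good to about 3 mm, so full seating rests mainly on the contact tests.

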